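# Hold the tape dispenser's rollers open for threading

## Task

The new roll on the tape dispenser still has to be threaded, so stop the machine first: press the big round stop key fully down, let it up, then do the same with the small round power key, leaving the two bar-shaped keys unpressed. Then pull the lever arm towards the front until its pointer stands over the index tab on the arc, and finish still holding it there, so that the rollers stay apart while I thread the tape. Leave the tab where it is set and everything else on the counter in its place.

Things in the scene. Friction and masses are not known exactly. Their poses are not given: they have to be found in the camera images.
- dispenser: Chrome lever-arm electric tape dispenser, fixed, 250 x 210 mm. Origin on the counter under its middle; x points from its front (tape outlet, towards the robot) to its back, y to the lever's side, z up. On the -y half a dark key console, top 67 mm up, with a motor cover (96 mm high) behind; on the +y half the tape bay: roll at the back (top 123 mm up), two rollers at the front.
- stop_key (a joint): Travel of the stop key in m: 0 up, 0.005 fully down. The big round key (29 mm across) of four grey keys on the console, in the back row, next to the tape bay. Spring: 1.4 N to start, 4.9 N fully down, comes up by itself.
- stop_key_top (a point): Centre of the top face of the stop key, 78 mm above the counter when up; the key stands 11 mm above the console. The four keys form a grid with 52 mm between centres.
- power_key (a joint): Travel of the power key in m: 0 up, 0.005 fully down. The small round key (17 mm across), in the front row, on the outer (-y) side of the console. Same spring.
- power_key_top (a point): Centre of the top face of the power key, same height as the stop key.
- feed_key (a joint): Travel of the feed key in m (0 up, 0.005 down): bar 30 mm long front to back and 13 mm wide, behind the power key and beside the stop key. Not to be pressed.
- cut_key (a joint): Travel of the cut key in m (0 up, 0.005 down): bar 13 mm by 30 mm (long side across the machine), in front of the stop key and beside the power key. Not to be pressed.
- lever (a joint): Lever arm's angle in rad about a level axis along the dispenser's y: 0 at rest, leaning 25 deg (0.436 rad) back from upright; grows as it is pulled to the front; stop at 1.25. A spring returns it to 0 when let go: about 6 N at the grip to start it, 10 N at 0.8 rad. It lifts the upper roller off the lower one.
- lever_hinge (a point): Point on the lever's axis, 52 mm above the counter, in the dispenser's frame at x = 0, y = 90 mm.
- lever_grip (a point): Middle of the lever's grip: a round light grey sleeve, 16 mm in diameter, 52 mm long, level, parallel to the dispenser's y, sticking out to +y from the top of the arm (a flat chrome bar, 13 x 6 mm). It lies 125 mm from the lever's axis and 36 mm to the +y side of lever_hinge; at rest 165 mm up and 53 mm behind the hinge. Nothing stands above it.
- lever_pointer (a point): Tip of the lever's pointer, a thin chrome finger 98 mm from the lever's axis, bent over the rim of the arc.
- index (a joint): Setting of the index tab along the arc in rad, on the same scale as the lever's angle: lever angle = this value puts the pointer over the middle of the tab. Differs each time (0.55 to 0.95). The tab is held only by light friction.
- index_mark (a point): Point just above the middle of the index tab, at the pointer's radius (98 mm from the lever's axis): where the pointer's tip must come. The tab is a small white block, 16 mm long along the arc and 10 mm wide, clipped on the arc's rim.
- pen_pot: Bamboo pot 80 mm across and 104 mm high with three markers standing in it, 145 mm high in all, behind the dispenser's console. Origin under its middle. Leave alone.
- clothes_peg: Teal plastic clothes peg, 74 mm long, 10 mm high, lying before the dispenser. Origin under its middle. Leave alone.
- marker: Felt marker, 134 mm long, 18 mm thick, lying beside the console. Origin under its middle. Leave alone.
- spare_roll: Spare roll of tape lying flat, 96 mm across, 48 mm high, on the lever's side of the dispenser. Origin under its middle. Leave alone.
- mug: White mug 82 mm across, 94 mm high. Origin under its middle. Leave alone.
- food_box: Clear food box with a white lid, 136 by 181 mm, 64 mm high. Origin under its middle. Leave alone.
- tray_low: Lower of two stacked clear trays, 235 by 310 mm; the stack is 107 mm high. Origin under its middle. Leave alone.
- tray_top: Upper tray, 235 by 310 by 45 mm, standing on the corner posts of the lower one. Origin under its middle. Leave alone.

How it is judged:
By the outcome, as a careful person would: the job done as asked, in the order asked, and still so for the second after the job is handed in, while the arm keeps its last pose, push and grip.
It also fails if it takes over 48 s, if anything falls off the work surface, if the arm or the gripper's body presses on something with over 40 N, if the wrist force passes 120 N, or if a joint passes its speed limit or range.

## Robot

A 6-joint arm with a two-finger parallel gripper is mounted at the origin on the work surface. World frame = base frame: x ahead of the robot, y to its left, z up, the work surface at z = 0. Lengths are in mm, angles in rad, forces in N, time in s.
With the tool pointing down it reaches from about 275 to 750 mm from the base axis. Payload 10.2 kg.
Tool frame: the origin (TCP) lies midway between the tips of the shut fingers; the grasp point (between the pads) lies 19 mm behind it (ctrl.tcp_to_grasp is the z of the grasp point in the tool frame, in mm); z points along the fingers, y is the direction in which the jaws open and shut (so a half turn about z gives the same grasp; the last joint's range is limited). The gripper opens to 85 mm and grips with 20 to 120 N. Pads are 22 mm wide; open, the fingers measure 114 mm over their backs; the gripper's body (76 mm by 85 mm) begins 54 mm behind the grasp point. The pads swing forward as they close: fully open they stand 13 mm farther back than shut.
Start: joints at [0.969, 0.313, 1.498, -0, 1.331, -0.223], TCP at [194.161, 487.783, 231.294] pointing down, gripper open.
Joint ranges: [-2.94, 2.94], [-0.97, 2.17], [0.19, 2.56], [-1.23, 4.37], [0.02, 3.11], [-2.88, 2.88]. Speed limits (rad/s): [2.39, 2.39, 3.01, 3.14, 3.14, 3.14].

## Interface

Orientations are given as a unit quaternion [w, x, y, z].
In Python, from rig import sensors, capture, order, ctrl gives the robot as it stands. The module is installed in compiled form; this text tells all that it offers.
- The arm moves only by the tool play_rows, never from a script. Its argument "deltas" is a list of rows, each a list of 7 numbers: the shift along the world's x, y, z in units of 40 mm (1.0 is 40 mm), then the turn, a rotation vector about the world's x, y, z in units of 6 degrees (1.0 is 6 degrees), then the opening, from -1 (shut) to 1 (fully open). A call has 1 to 8 rows; each row shifts and turns the commanded pose from where the row before left it; what a row does not reach is not made up. A row lasts 1/12 s, in which the tool goes at most 41.7 mm and 7.16 degrees, less where a joint would pass 70% of its speed; a pose out of reach is approached as far as the arm can. A call is refused whole if a number of a shift passes 1 or a number of a turn 1, either way. A call with a gripper value outside its range is refused whole. The fingers move at their own pace and stop on an object; "squeeze" is the grip in N (left out, the last holds). Time passes only in rows, so rows that do not move let the fingers close. It gives the time, the measured TCP pose, the force and the opening at its end, in the units of the state.
- sensors.sense(): the state, without advancing time (a new reading comes with each control period).
- capture(name): name is "scene" or "top" or "wrist"; returns a dict with "pixels" (420x560x3 uint8, red, green, blue), "z_map" (420x560 float32, mm along the optical axis (not along the pixel's ray), 0 where there is no reading), "fx", "fy", "cx", "cy" (pixels), "k1" (the pictures are not rectified: a ray, as slopes to the right and down, at radius r is drawn at 1 + k1 r^2 times it, then the intrinsics apply), "eye" and "rotation" of the camera in the world; the wrist camera has in their place "tool_from_camera" (4x4, takes a point from camera to tool coordinates, whose origin is the TCP and whose axes are the flange's). Camera axes: x right, y down, z forward; pixel columns grow to the right and rows downward; lengths in mm; the calibration is good to about 2 mm. A picture is of the moment at which its call begins: read the wrist's pose just before it.
- order.finish_job(): hands the job in, once; it reports no verdict.
The state is a dict: "time_s": time; "joints": joint angles; "dq": joint speeds; "tau": joint torques, N m; "eef_pos": TCP position; "ee_rot": TCP orientation; "force": force on the tool from outside, world axes, zero at the start; "wrist_torque": the same for the moment, N m; "grip_width": opening from 0.0 (shut) to 1.0 (fully open).
Only numpy, scipy, OpenCV 4.12 (cv2) and the standard library are available. Lean on these libraries where they do the work, as an engineer would, in place of code of your own. Each camera call takes 0.05 s, during which the arm holds its last target. There are 200 camera calls.

## Working session

There is one attempt and no reset: what is moved stays moved. The work goes in short steps, Python scripts to look and compute and a tool call to move; the robot and the scene stay as the last step left them, time stands still between calls to the robot, and variables do not carry over. Pictures are saved under pics/ and viewed, about 8 in all and at most 12, crops included, and the job is handed in when it is done.

Besides the shell and the picture viewer there is one more tool, called as name([rows], argument=value, ...), one row to a line, values as JSON. play_rows: Moves the arm, as the interface text tells. Its arguments: {"type":"object","properties":{"deltas":{"type":"array","items":{"type":"array","items":{"type":"number"}}},"squeeze":{"type":"number"}},"required":["deltas"]}

```bash
mkdir -p pics
cat > h.py <<'E'
import numpy as np,cv2
from rig import sensors,capture,order,ctrl
from scipy.spatial.transform import Rotation as R
def rays(c,uv):
    uv=np.atleast_2d(np.array(uv,float)); K=np.array([[c['fx'],0,c['cx']],[0,c['fy'],c['cy']],[0,0,1]])
    p=(uv-[c['cx'],c['cy']])/[c['fx'],c['fy']]; s=p.copy()
    for _ in range(30): s=p/(1+c['k1']*(s**2).sum(1,keepdims=True))
    return np.c_[s,np.ones(len(s))]
def pose(c):
    if 'eye' in c: return np.array(c['rotation']),np.array(c['eye'])
    q=c['st']['ee_rot']; Rt=R.from_quat([q[1],q[2],q[3],q[0]]).as_matrix(); T=np.array(c['tool_from_camera'])
    return Rt@T[:3,:3],Rt@T[:3,3]+np.array(c['st']['eef_pos'])
def plane(c,uv,z):
    Rm,e=pose(c); d=rays(c,uv)@Rm.T
    return e+d*((z-e[2])/d[:,2])[:,None]
def depthpt(c,uv):
    Rm,e=pose(c); uv=np.atleast_2d(uv).astype(int)
    return (rays(c,uv)*c['z_map'][uv[:,1],uv[:,0]][:,None])@Rm.T+e
def cloud(c):
    v,u=np.mgrid[0:420,0:560]; uv=np.c_[u.ravel(),v.ravel()]
    return depthpt(c,uv).reshape(420,560,3)
def project(c,P):
    Rm,e=pose(c); p=(np.atleast_2d(P)-e)@Rm; s=p[:,:2]/p[:,2:]
    s=s*(1+c['k1']*(s**2).sum(1,keepdims=True)); return s*[c['fx'],c['fy']]+[c['cx'],c['cy']]
def tri(c1,a,c2,b):
    A=[];e=[]
    for c,u in((c1,a),(c2,b)):
        Rm,o=pose(c); d=(rays(c,u)@Rm.T)[0]; d/=np.linalg.norm(d); A.append(d);e.append(o)
    M=np.c_[A[0],-A[1]]; t=np.linalg.lstsq(M,e[1]-e[0],rcond=None)[0]
    p,q=e[0]+t[0]*A[0],e[1]+t[1]*A[1]; return (p+q)/2,np.linalg.norm(p-q)
def cap(n,save=None):
    st=sensors.sense(); c=capture(n); c['st']=st
    if save: cv2.imwrite('pics/'+save,c['pixels'][:,:,::-1])
    return c
E
python3 - <<'E'
from h import *
import pickle
d={n:cap(n,n+'0.png') for n in('scene','top','wrist')}
pickle.dump(d,open('d0.pkl','wb'))
a=np.hstack([cv2.resize(d[n]['pixels'],(800,600))[:,:,::-1] for n in('scene','top')])
for n in d: print(n,pose(d[n])[1],(d[n]['z_map']>0).mean(),d[n]['k1'],d[n]['fx'])
print(ctrl.tcp_to_grasp, d['wrist']['tool_from_camera'],sensors.sense())
E
```

```text
scene [1386.92571592 -843.21284579 1542.37159224] 0.9510756802721089 0.055461046966741 535.6160234967207
top [ 383.15551597  -37.10917832 1375.9575957 ] 0.9959438775510204 0.027282310108358132 446.28328704048954
wrist [121.81172604 517.03596038 373.64271755] 0.9959481292517007 -0.032466668365169 330.0747506951657
-18.700000000000003 [[-1.07310358e-03 -9.51787843e-01 -3.06755198e-01  7.80255616e+01]
 [ 9.99998450e-01 -1.44946119e-03  9.99095101e-04  4.84259694e-01]
 [-1.39555632e-03 -3.06753650e-01  9.51787923e-01 -1.42819121e+02]
 [ 0.00000000e+00  0.00000000e+00  0.00000000e+00  1.00000000e+00]] {'time_s': 0.15, 'joints': array([ 9.68604416e-01,  3.13295572e-01,  1.49819797e+00, -1.83978643e-05,
        1.33100893e+00, -2.23361315e-01]), 'dq': array([ 0.00096085,  0.00013466, -0.00104553, -0.00107389,  0.00141682,
        0.00016333]), 'tau': array([ 1.61138465e-03, -4.12371433e+01, -2.59796119e+01, -1.44493492e-04,
        3.22936023e-03, -8.29551361e-08]), 'eef_pos': array([194.05857131, 487.63040156, 230.90411507]), 'ee_rot': array([-1.74305401e-04,  1.88282513e-01,  9.82114804e-01, -4.20287978e-04]), 'force': array([-0.04810684,  0.25536872, -0.69214163]), 'wrist_torque': array([-0.0686222 , -0.05862405, -0.02995875]), 'grip_width': 1.0012881829868712}
```

View pics/top0.png

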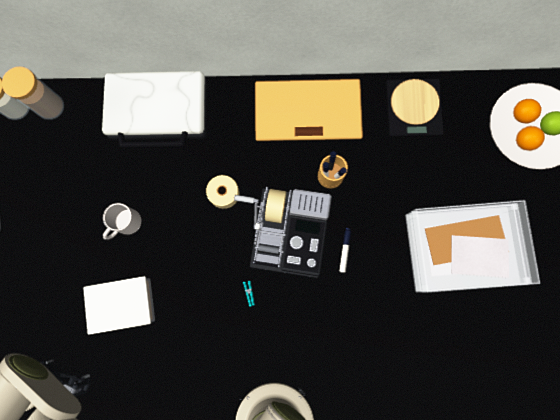

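View pics/scene0.png

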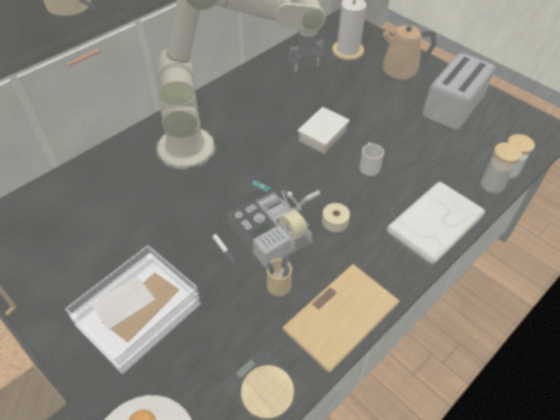

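Top view: stop key about (296,242), feed (314,245), cut (293,260), power (311,263), lever grip about (245,198), pointing towards the spare roll (222,191). The scene view agrees on the layout. I measure the keys and the dispenser's frame next.

Run:
```python
from h import *
import pickle
d=pickle.load(open('d0.pkl','rb')); c=d['top']
im=c['pixels']; g=cv2.cvtColor(im,cv2.COLOR_RGB2GRAY)
m=(g>110).astype(np.uint8); n,l,s,ce=cv2.connectedComponentsWithStats(m[225:280,282:328],connectivity=4)
for i in range(1,n):
  if s[i,4]>8:
    uv=ce[i]+[282,225]; print(s[i],uv,plane(c,uv,78)[0].round(1),depthpt(c,uv)[0].round(1))
print('grip',plane(c,[[245,198],[240,197],[255,200]],165).round(1),depthpt(c,[[245,198],[240,197],[255,200]]).round(1))
cv2.imwrite('pics/tc.png',cv2.resize(im[175:285,200:350,::-1],None,fx=5,fy=5,interpolation=cv2.INTER_CUBIC))
```

```text
Traceback (most recent call last):
  File "h.py", line 14, in plane
    Rm,e=pose(c); d=rays(c,uv)@Rm.T
                    ~~~~~~~~~~^~~~~
ValueError: matmul: Input operand 1 has a mismatch in its core dimension 0, with gufunc signature (n?,k),(k,m?)->(n?,m?) (size 4 is different from 3)
```

```bash
sed -i "s/if 'eye' in c: return .*/if 'eye' in c: q=c['rotation']; return R.from_quat([q[1],q[2],q[3],q[0]]).as_matrix(),np.array(c['eye'])/" h.py
python3 - <<'E'
from h import *
import pickle
d=pickle.load(open('d0.pkl','rb')); c=d['top']
im=c['pixels']; g=cv2.cvtColor(im,cv2.COLOR_RGB2GRAY)
m=(g>110).astype(np.uint8); n,l,s,ce=cv2.connectedComponentsWithStats(m[225:280,282:328],connectivity=4)
for i in range(1,n):
  if s[i,4]>8:
    uv=ce[i]+[282,225]; print(s[i],uv,plane(c,uv,78)[0].round(1),depthpt(c,uv)[0].round(1))
print('grip',plane(c,[[245,198],[240,197],[255,200]],165).round(1),depthpt(c,[[245,198],[240,197],[255,200]]).round(1))
print('roll,pot,marker,peg',depthpt(c,[[214,191],[322,170],[343,260],[249,292]]).round(0))
cv2.imwrite('pics/tc.png',cv2.resize(im[175:285,200:350,::-1],None,fx=5,fy=5,interpolation=cv2.INTER_CUBIC))
E
```

```text
[ 0  0  4 20 36] [283.11111111 233.13888889] [541.3 -36.6  78. ] [544.3 -36.3  56.8]
[  8  11  13  13 139] [296.         242.04316547] [514.6 -73.8  78. ] [514.9 -73.8  76.5]
[ 27  13  10  14 102] [313.73529412 244.62745098] [ 506.4 -125.2   78. ] [ 508.3 -123.1   77.5]
[ 5 31 14  9 99] [293.48484848 259.68686869] [463.6 -65.5  78. ] [465.6 -64.2  76.8]
[25 34  9  8 61] [310.95081967 262.44262295] [ 455.  -115.8   78. ] [ 456.3 -113.1   78.5]
grip [[630.1  67.5 165. ]
 [633.1  81.4 165. ]
 [624.   39.8 165. ]] [[628.6  66.9 172.4]
 [631.2  80.5 174.3]
 [623.2  39.5 169.2]]
roll,pot,marker,peg [[ 677.  172.   49.]
 [ 742. -160.   33.]
 [ 464. -216.   18.]
 [ 373.   68.   13.]]
```

View pics/tc.png

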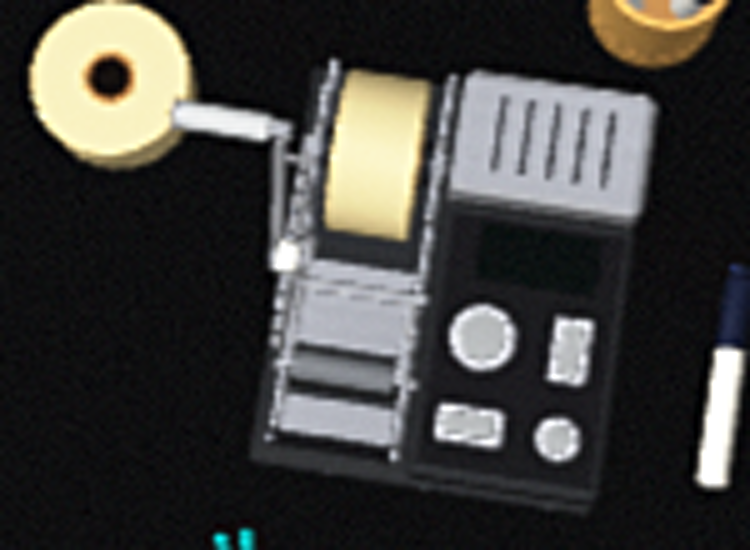

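play_rows([
  [0.55,-0.81,0.08,0,0,-0.81,-1],
  [0.55,-0.81,0.08,0,0,-0.81,-1],
  [0.55,-0.81,0.08,0,0,-0.81,-1],
  [0.55,-0.81,0.08,0,0,-0.81,-1],
  [0.55,-0.81,0.08,0,0,-0.81,-1],
  [0.55,-0.81,0.08,0,0,-0.81,-1],
  [0.55,-0.81,0.08,0,0,-0.81,-1],
  [0.55,-0.81,0.08,0,0,-0.81,-1],
], squeeze=25)

```text
time_s: 0.82
eef_pos: [370.7, 226.8, 257.0]
ee_rot: [-0.0, 0.506, 0.862, 0.0]
force: [1.5, 0.9, -0.2]
grip_width: -0.0
```

play_rows([
  [0.55,-0.81,0.08,0,0,-0.81,-1],
  [0.55,-0.81,0.08,0,0,-0.81,-1],
  [0.55,-0.81,0.08,0,0,-0.81,-1],
  [0.55,-0.81,0.08,0,0,-0.81,-1],
  [0.55,-0.81,0.08,0,0,-0.81,-1],
  [0.55,-0.81,0.08,0,0,-0.81,-1],
  [0.55,-0.81,0.08,0,0,-0.81,-1],
  [0,0,0,0,0,-0.81,-1],
])

```text
time_s: 1.48
eef_pos: [526.6, -3.3, 278.7]
ee_rot: [0.001, 0.766, 0.643, -0.0]
force: [0.7, -0.5, -0.6]
grip_width: -0.002
```

Run:
```python
from h import *
import pickle
c=cap('wrist','w1.png'); pickle.dump(c,open('w1.pkl','wb')); print(c['st']['time_s'],c['st']['eef_pos'],c['st']['ee_rot'],c['st']['force'])
for p in ([514.6,-73.8,78],[455,-115.8,78],[628,65,165]): print(project(c,p))
```

```text
1.4833 [526.60012561  -3.34914008 278.67690872] [ 5.36211646e-04  7.66000443e-01  6.42839706e-01 -3.81101007e-04] [ 0.72968509 -0.54819681 -0.63636446]
[[276.83263704 252.31156835]]
[[233.3489358  292.61828294]]
[[394.92036646 104.85030628]]
```

View pics/w1.png

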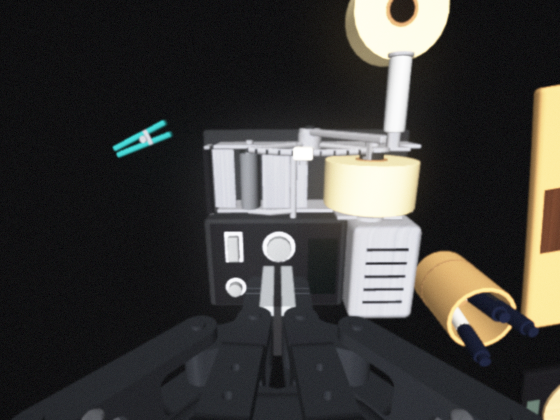

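Wrist view: stop key (278,246), power (236,287), cut bar (233,246), grip (398,92), white tab (303,153), pointer finger near (372,152). Now I triangulate these against the top view.

Run:
```python
from h import *
import pickle
c=pickle.load(open('w1.pkl','rb')); t=pickle.load(open('d0.pkl','rb'))['top']
im=c['pixels']; g=cv2.cvtColor(im,cv2.COLOR_RGB2GRAY)
def blob(g,x0,y0,x1,y1,th,fill=True):
    m=(g[y0:y1,x0:x1]>th).astype(np.uint8); cs,_=cv2.findContours(m,cv2.RETR_EXTERNAL,cv2.CHAIN_APPROX_NONE)
    k=max(cs,key=cv2.contourArea); (p,wh,a)=cv2.minAreaRect(k); M=cv2.moments(k); return np.array([M['m10']/M['m00']+x0,M['m01']/M['m00']+y0]),np.round(wh),np.round(a)
gt=cv2.cvtColor(t['pixels'],cv2.COLOR_RGB2GRAY)
W=dict(stop=(255,225,302,264,110),power=(221,272,252,302,110),cut=(222,229,245,265,110),grip=(380,50,415,132,170),tab=(290,144,316,162,215))
T=dict(stop=(288,232,305,252,110),power=(303,257,318,270,110),cut=(285,254,302,266,110),grip=(234,192,254,206,170),tab=(252,221,263,232,190))
for k in W:
    a,b=blob(g,*W[k]),blob(gt,*T[k]); p,e=tri(c,a[0],t,b[0]); 
    z={'grip':165,'tab':145}.get(k,78)
    print(k,a,b[0].round(1),p.round(1),'gap',e.round(1),'wplane',plane(c,a[0],z)[0].round(1),'tplane',plane(t,b[0],z)[0].round(1),depthpt(c,a[0])[0].round(1))
cr=np.hstack([cv2.resize(im[130:170,270:430,::-1],None,fx=5,fy=5,interpolation=cv2.INTER_CUBIC)])
cr2=cv2.resize(im[215:305,210:310,::-1],None,fx=4,fy=4,interpolation=cv2.INTER_CUBIC)
o=np.zeros((570,800,3),np.uint8); o[:200]=cr; o[205:565,:400]=cr2; cv2.imwrite('pics/w1c.png',o)
```

```text
stop (array([278.45875 , 246.323125]), array([31., 33.]), np.float64(90.0)) [296. 242.] [516.5 -74.3  60. ] gap 0.0 wplane [517.7 -66.9  78. ] tplane [514.6 -73.8  78. ] [517.2 -66.7  77.3]
power (array([235.55032468, 286.63311688]), array([20., 20.]), np.float64(45.0)) [311.  262.5] [ 455.7 -116.7   62.6] gap 0.2 wplane [ 459.3 -108.5   78. ] tplane [ 454.9 -115.9   78. ] [ 458.7 -107.9   77.3]
cut (array([233.494614  , 246.33183722]), array([31., 19.]), np.float64(90.0)) [293.5 259.7] [464.3 -65.7  59.1] gap 1.1 wplane [467.9 -58.1  78. ] tplane [463.6 -65.6  78. ] [467.5 -57.5  78.4]
grip (array([397.17482377,  88.00372608]), array([81., 34.]), np.float64(90.0)) [242.9 198.2] [631.5  75.1 159.7] gap 3.3 wplane [630.5  76.5 165. ] tplane [629.5  73.2 165. ] [627.5  76.4 173.2]
tab (array([302.97212544, 152.7195122 ]), array([17., 23.]), np.float64(90.0)) [257.  225.8] [557.7  37.  124.6] gap 0.3 wplane [556.7  39.5 145. ] tplane [554.7  35.8 145. ] [555.9  40.4 146.4]
```

View pics/w1c.png

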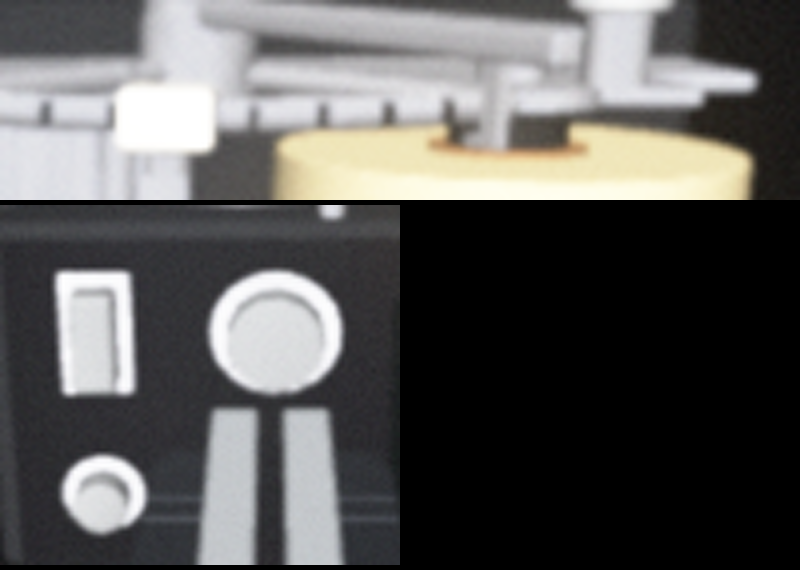

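The grey key tops sit inside white collars at console level. Allowing for that, the stop key is at about (516,-72.5) and the power key at about (457.5,-114). Both views agree within 3 mm, and the offset between the keys matches the 52 mm grid. Moving above the stop key.

play_rows([
  [-0.05,-0.35,-0.9,0,0,0,-1],
  [-0.05,-0.35,-0.9,0,0,0,-1],
  [-0.05,-0.35,-0.9,0,0,0,-1],
  [-0.05,-0.35,-0.9,0,0,0,-1],
  [-0.05,-0.35,-0.9,0,0,0,-1],
  [0,0,0,0,0,0,-1],
  [0,0,0,0,0,0,-1],
])

```text
time_s: 2.12
eef_pos: [513.4, -67.7, 98.8]
ee_rot: [-0.001, 0.763, 0.647, -0.001]
force: [1.2, 0.7, 0.6]
grip_width: 0.001
```

Run:
```python
from h import *
c=cap('wrist','w2.png'); print(c['st']['eef_pos'],c['st']['force'])
im=c['pixels']
p=np.array(c['st']['eef_pos']); print('tip proj',project(c,p),'tip at key height',project(c,[p[0],p[1],78]))
```

```text
[513.43002272 -67.65554458  98.76622395] [1.19724504 0.66884168 0.63671836]
tip proj [[275.81535261 283.60811037]] tip at key height [[276.04820177 264.90261666]]
```

View pics/w2.png

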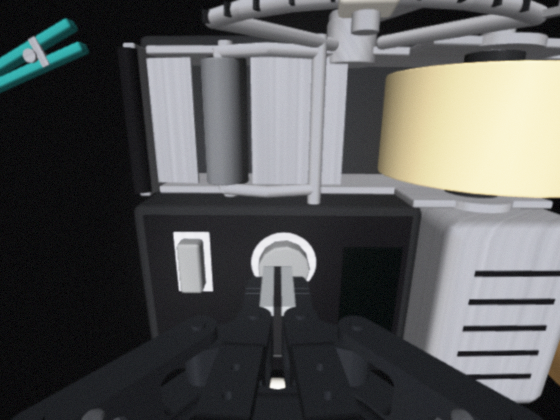

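Key top is at about (283,258) in the image, and the tip projects to (276,265), so they overlap well. I shift 3 mm in x and lower to just above contact before pressing.

play_rows([
  [0.08,-0.06,-0.2,0,0,0,-1],
  [0,0,-0.3,0,0,0,-1],
  [0,0,0,0,0,0,-1],
  [0,0,-0.07,0,0,0,-1],
  [0,0,0,0,0,0,-1],
  [0,0,0,0,0,0,-1],
])

```text
time_s: 2.67
eef_pos: [518.0, -70.5, 77.4]
ee_rot: [0.001, 0.763, 0.647, 0.001]
force: [-0.3, 0.8, 2.4]
grip_width: 0.0
```

play_rows([
  [0,0,-0.06,0,0,0,-1],
  [0,0,-0.05,0,0,0,-1],
  [0,0,0,0,0,0,-1],
  [0,0,0,0,0,0,-1],
  [0,0,0,0,0,0,-1],
])

```text
time_s: 3.08
eef_pos: [518.0, -70.6, 73.0]
ee_rot: [0.001, 0.763, 0.646, 0.001]
force: [0.4, 2.5, 8.3]
grip_width: -0.001
```

play_rows([
  [0,0,-0.03,0,0,0,-1],
  [0,0,0,0,0,0,-1],
  [0,0,0,0,0,0,-1],
])

```text
time_s: 3.33
eef_pos: [518.1, -70.6, 72.8]
ee_rot: [0.001, 0.763, 0.646, 0.001]
force: [-3.6, 3.9, 19.2]
grip_width: 0.0
```

The stop key bottomed: force jumped to 19 N with no further travel. I lift off and go to the power key.

play_rows([
  [0,0,0.4,0,0,0,-1],
  [0,0,0.4,0,0,0,-1],
  [0,0,0,0,0,0,-1],
  [-0.5,-0.35,0,0,0,0,-1],
  [-0.5,-0.35,0,0,0,0,-1],
  [-0.5,-0.35,0,0,0,0,-1],
  [0,0,0,0,0,0,-1],
  [0,0,0,0,0,0,-1],
])

```text
time_s: 4.0
eef_pos: [456.8, -113.1, 102.4]
ee_rot: [-0.0, 0.764, 0.646, -0.0]
force: [0.2, -0.2, 0.9]
grip_width: -0.002
```

Run:
```python
from h import *
c=cap('wrist','w3.png'); p=c['st']['eef_pos'];print(p,c['st']['force'],c['st']['joints'])
print('tip at key height',project(c,[p[0],p[1],78]))
im=c['pixels']; z=cloud(c)
m=((im.min(2)>100)&(abs(z[...,2]-77.5)<3)); 
n,l,s,ce=cv2.connectedComponentsWithStats(m.astype(np.uint8))
for i in range(1,n):
  if s[i,4]>60: q=z[l==i]; print(s[i],q.min(0).round(),q.max(0).round(),np.median(q,0).round(1))
cv2.imwrite('pics/w3c.png',im[180:340,180:380,::-1].repeat(3,0).repeat(3,1))
```

```text
[ 456.75997385 -113.05051004  102.44865985] [ 0.15254383 -0.19420866  0.92281394] [-4.92344260e-01  3.47980186e-01  1.82122188e+00 -7.54994184e-05
  9.73079630e-01 -3.25357325e-01]
tip at key height [[275.98745486 261.98028823]]
[ 304    0   33   72 1925] [487. -20.  75.] [505.  11.  79.] [495.7  -4.4  76.3]
[489   0  68  63 591] [574. -33.  75.] [605.  -2.  80.] [577.2 -17.9  77.5]
[341  73  52  14 489] [503. -31.  75.] [528. -23.  79.] [515.  -27.2  76. ]
[508  83  27  10  96] [584. -46.  75.] [597. -40.  80.] [585.3 -42.4  76.8]
[ 496  106   64  200 1600] [ 582. -163.   75.] [608. -54.  80.] [592.4 -98.8  77.5]
[ 265  140   26   59 1464] [457. -78.  75.] [474. -47.  80.] [466.  -61.9  78. ]
[ 349  142   57   56 2415] [502. -86.  75.] [531. -57.  80.] [516.2 -70.8  78.1]
[262 247  31  20 448] [ 449. -117.   75.] [ 466. -106.   80.] [ 457.9 -110.7   77.8]
[ 341  250   56   23 1176] [ 492. -131.   75.] [ 524. -114.   80.] [ 507.5 -121.4   77.9]
```

View pics/w3c.png

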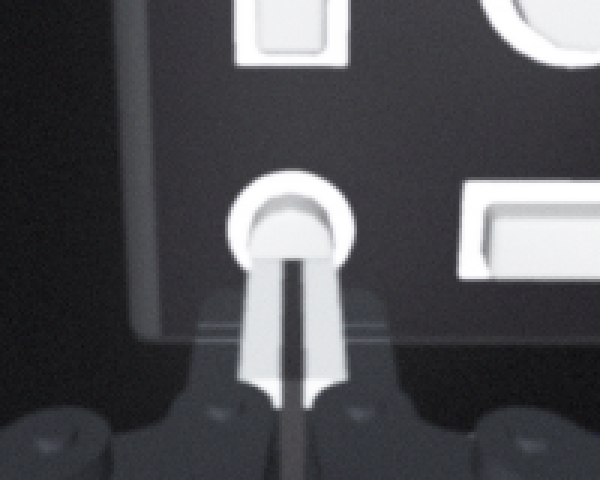

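Stop key is back up: its top is at z = 78, centred at (516.5,-71.5). The power key spans x 449–466 with its near edge at y = -106, so its centre is about (457.5,-114), right under the tips. Pressing it.

play_rows([
  [0.02,-0.02,-0.3,0,0,0,-1],
  [0,0,-0.3,0,0,0,-1],
  [0,0,-0.05,0,0,0,-1],
  [0,0,-0.05,0,0,0,-1],
  [0,0,-0.05,0,0,0,-1],
  [0,0,0,0,0,0,-1],
  [0,0,0,0,0,0,-1],
])

```text
time_s: 4.63
eef_pos: [458.4, -113.0, 73.3]
ee_rot: [-0.0, 0.763, 0.646, 0.0]
force: [-1.3, 3.0, 5.0]
grip_width: -0.002
```

play_rows([
  [0,0,-0.02,0,0,0,-1],
  [0,0,0,0,0,0,-1],
  [0,0,0,0,0,0,-1],
])

```text
time_s: 4.88
eef_pos: [458.5, -113.1, 72.9]
ee_rot: [0.0, 0.763, 0.646, 0.0]
force: [-3.0, 4.0, 9.6]
grip_width: -0.002
```

play_rows([
  [0,0,-0.04,0,0,0,-1],
  [0,0,0,0,0,0,-1],
  [0,0,0,0,0,0,-1],
])

```text
time_s: 5.13
eef_pos: [458.6, -113.2, 72.6]
ee_rot: [0.001, 0.763, 0.647, 0.0]
force: [-8.9, 7.3, 26.2]
grip_width: -0.004
```

play_rows([
  [0,0,0.5,0,0,0,-1],
  [0,0,0.9,0,0,0,-1],
  [0,0,0.9,0,0,0,-1],
  [0,0,0.9,0,0,0,-1],
  [0,0,0.9,0,0,0,-1],
  [0,0,0.9,0,0,0,-1],
  [0.5,0.5,0,0,0,0,1],
])

```text
time_s: 5.72
eef_pos: [479.1, -96.0, 277.8]
ee_rot: [0.006, 0.764, 0.645, 0.002]
force: [1.1, -1.0, 1.3]
grip_width: 0.126
```

play_rows([
  [0.6,0.6,0,0,0,0,1],
  [0.6,0.6,0,0,0,0,1],
  [0.6,0.6,0,0,0,0,1],
  [0.6,0.6,0,0,0,0,1],
  [0.6,0.6,0,0,0,0,1],
  [0,0,0,0,0,0,1],
  [0,0,0,0,0,0,1],
])

```text
time_s: 6.3
eef_pos: [598.7, 27.5, 269.7]
ee_rot: [-0.0, 0.762, 0.647, -0.0]
force: [-0.9, -0.1, -0.5]
grip_width: 0.998
```

Run:
```python
from h import *
import pickle
c=cap('wrist','w4.png'); pickle.dump(c,open('w4.pkl','wb')); p=c['st']['eef_pos'];print(c['st']['time_s'],p,c['st']['ee_rot'],c['st']['force'],c['st']['grip_width'])
```

```text
6.3 [598.6528731   27.54307651 269.68891785] [-1.54973776e-04  7.62344765e-01  6.47171016e-01 -3.34548378e-04] [-0.86798137 -0.12536185 -0.46247665] 0.9983558818999089
```

View pics/w4.png

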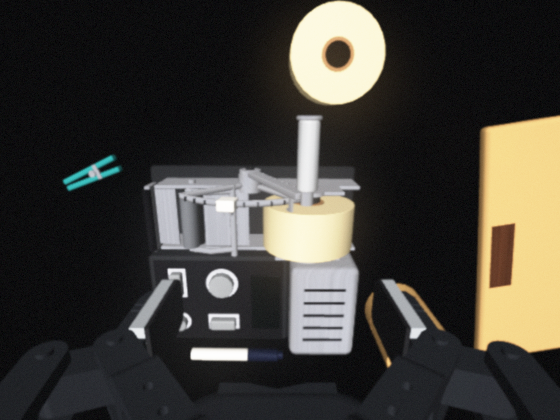

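Wrist view 2: grip sleeve runs from about (309,118) to (307,192), tab at (227,205), pointer finger at about (291,205). Now the numbers.

```bash
cat > m.py <<'E'
from h import *
def comp(c,box,th,zr=None):
    x0,y0,x1,y1=box; g=c['pixels'].min(2); m=np.zeros(g.shape,np.uint8); m[y0:y1,x0:x1]=g[y0:y1,x0:x1]>th
    if zr is not None:
        z=cloud(c)[...,2]; m&=((z>zr[0])&(z<zr[1])).astype(np.uint8)
    n,l,s,ce=cv2.connectedComponentsWithStats(m); i=1+np.argmax(s[1:,4]); return ce[i],s[i],l==i
E
python3 - <<'E'
from m import *
import pickle
w1=pickle.load(open('w1.pkl','rb')); w4=pickle.load(open('w4.pkl','rb')); t=pickle.load(open('d0.pkl','rb'))['top']
R_={}
for n,c,gb,tb in(('w1',w1,(380,50,415,132),(290,144,316,162)),('w4',w4,(295,112,325,195),(215,197,240,213))):
    G=comp(c,gb,100,(150,185)); T=comp(c,tb,200); K=cloud(c); R_[n]=(G[0],T[0])
    for k,(ce,s,m) in(('grip',G),('tab',T)):
        q=K[m]; q=q[np.isfinite(q).all(1)]; print(n,k,ce.round(1),s,'med',np.median(q,0).round(1),'p2',np.percentile(q,2,0).round(1),'p98',np.percentile(q,98,0).round(1))
    if n=='w4':
        q=K[G[2]]; d=np.linalg.svd(q-q.mean(0))[2][0] if len(q)<5000 else 0; print('axis',d)
# sleeve's end points in w4 and w1, tab tri
print('tri grip',tri(w1,R_['w1'][0],w4,R_['w4'][0]),'tab',tri(w1,R_['w1'][1],w4,R_['w4'][1]),'tab top/w4',tri(t,[257,225.8],w4,R_['w4'][1]))
xs=[]
K=cloud(w4);g=w4['pixels'].min(2)
for b in((205,268,236,298),(205,312,240,330)):
    ce,s,m=comp(w4,b,100,(74,82)); print(ce,s,np.percentile(K[m],[2,50,98],axis=0).round(1))
E
```

```text
w1 grip [397.4  90. ] [ 383   50   32   82 1810] med [627.8  75.3 172.1] p2 [619.3  47.8 165.4] p98 [638.6  99.7 174.6]
w1 tab [303.  152.5] [290 144  26  18 373] med [556.9  38.2 144. ] p2 [547.2  23.6  62.6] p98 [573.8  44.2 146.8]
w4 grip [307.7 154.3] [ 295  115   27   80 1652] med [629.2  73.7 172. ] p2 [619.2  44.2 164.5] p98 [639.6  99.4 174.3]
w4 tab [224.4 204.4] [215 197  21  16 289] med [555.9  40.1 144.2] p2 [527.6  11.6  56.6] p98 [563.9  44.4 146.4]
axis [0.17702187 0.98353621 0.0363288 ]
tri grip (array([628.99628961,  74.28215596, 170.76351305]), np.float64(1.78650372287673)) tab (array([556.61164631,  39.97416013, 145.14968468]), np.float64(0.6993082703955449)) tab top/w4 (array([555.23042136,  37.14542166, 135.68426812]), np.float64(2.2332621169921847))
[220.77092511 286.00440529] [209 275  25  23 454] [[504.9 -83.3  74.9]
 [518.  -69.8  77.8]
 [530.8 -57.5  79.3]]
[222.768 324.432] [210 319  26  11 250] [[ 494.9 -128.1   74.6]
 [ 508.8 -121.    77.6]
 [ 523.  -114.7   79.2]]
```

Grip centre is (629,74,165), seen level along (0.17,0.98), and the tab is at (556.6,40,145). That puts the hinge near (571,47) and the index near 0.57 rad. I go over the grip and descend with the gripper open.

play_rows([
  [0.38,0.58,0,0,0,0,1],
  [0.38,0.58,0,0,0,0,1],
  [0,0,-0.8,0,0,0,1],
  [0,0,-0.8,0,0,0,1],
  [0,0,-0.8,0,0,0,1],
  [0,0,-0.4,0,0,0,1],
  [0,0,0,0,0,0,1],
  [0,0,0,0,0,0,1],
])

```text
time_s: 7.02
eef_pos: [628.4, 72.0, 159.2]
ee_rot: [0.0, 0.763, 0.646, -0.0]
force: [0.8, -0.2, -0.2]
grip_width: 0.996
```

play_rows([
  [0.02,0.05,-0.32,0,0,0,1],
  [0,0,0,0,0,0,0.2],
  [0,0,0,0,0,0,-0.4],
  [0,0,0,0,0,0,-1],
  [0,0,0,0,0,0,-1],
  [0,0,0,0,0,0,-1],
  [0,0,0,0,0,0,-1],
], squeeze=40)

```text
time_s: 7.6
eef_pos: [629.5, 74.9, 146.4]
ee_rot: [0.0, 0.763, 0.646, 0.0]
force: [-2.8, -0.4, 5.3]
grip_width: 0.172
```

The sleeve is held at about 15 mm opening, with little side force. I pull along the arc in small steps, first to about 0.45 rad.

play_rows([
  [-0.21,0.035,0.09,0,0,0,-1],
  [-0.21,0.035,0.07,0,0,0,-1],
  [-0.21,0.035,0.055,0,0,0,-1],
  [-0.21,0.035,0.04,0,0,0,-1],
  [-0.23,0.04,0.025,0,0,0,-1],
  [-0.23,0.04,0.01,0,0,0,-1],
  [0,0,0,0,0,0,-1],
  [0,0,0,0,0,0,-1],
])

```text
time_s: 8.27
eef_pos: [580.7, 83.3, 160.9]
ee_rot: [0.004, 0.763, 0.646, 0.004]
force: [9.8, -1.1, 11.8]
grip_width: 0.173
```

Run:
```python
from h import *
import pickle
w=cap('wrist','w5.png'); s=cap('scene'); t=cap('top')
pickle.dump((w,s,t),open('p5.pkl','wb'))
print(w['st']['eef_pos'],w['st']['force'],w['st']['grip_width'])
o=np.zeros((600,800,3),np.uint8)
o[:,:]=0
def put(c,P,h,f,y,x):
    u=project(c,P)[0].astype(int); im=c['pixels'][max(0,u[1]-h):u[1]+h,u[0]-h:u[0]+h,::-1]; im=cv2.resize(im,None,fx=f,fy=f,interpolation=cv2.INTER_CUBIC); print(u); o[y:y+im.shape[0],x:x+im.shape[1]]=im
put(t,[570,45,140],25,6,300,0); put(s,[570,45,140],25,6,300,350)
u=project(w,[560,40,148])[0]; print('w',u)
o[:300,:400]=cv2.resize(w['pixels'][...,::-1],(400,300))
cv2.imwrite('pics/p5.png',o)
```

```text
[580.69415972  83.30588242 160.89119649] [ 9.84225302 -1.14706657 11.76240698] 0.17284638844544126
[253 220]
[293 195]
w [252.38304909 344.95384238]
```

View pics/p5.png

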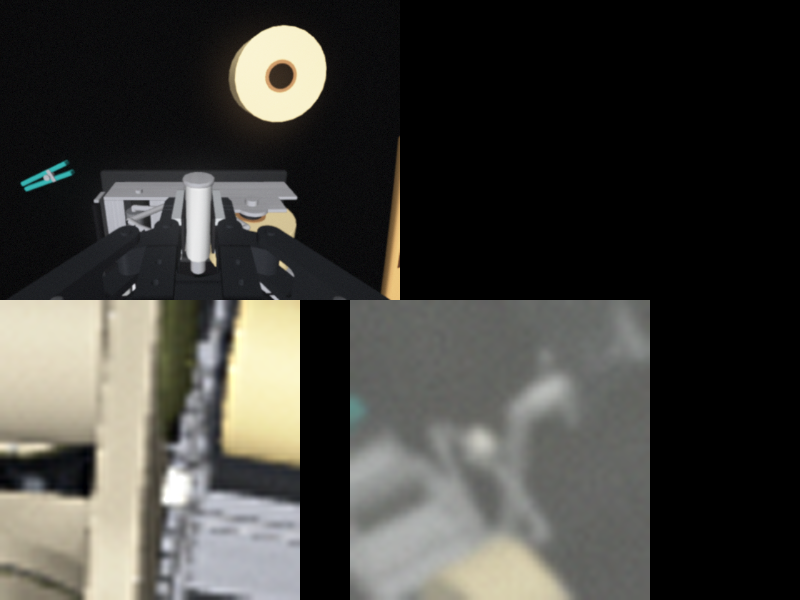

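Here the wrist view is blocked by the fingers. In the top view the tab, at (257.7,226.2), has not moved. I build one picture that shows the pointer at rest (from the earlier views) and the current scene view.

Run:
```python
from m import *
import pickle
w5,s5,t5=pickle.load(open('p5.pkl','rb')); w1=pickle.load(open('w1.pkl','rb')); w4=pickle.load(open('w4.pkl','rb')); 
Rz=lambda im,x,y,w,h,f:cv2.resize(im[y:y+h,x:x+w,::-1],None,fx=f,fy=f,interpolation=cv2.INTER_CUBIC)
o=np.zeros((590,800,3),np.uint8)
o[:200,:800]=Rz(w1['pixels'],280,135,100,25,8)
o[205:405,:800]=Rz(w4['pixels'],210,190,100,25,8)
o[410:590,:240]=Rz(s5['pixels'],265,175,80,60,3)
o[410:590,250:490]=Rz(s5['pixels'],150,0,320,240,.75)
o[410:590,500:740]=Rz(t5['pixels'],230,200,40,30,6)
cv2.imwrite('pics/p6.png',o)
for c,b in((w1,(285,142,322,165)),(w4,(212,195,243,216))):
    ce,s,m=comp(c,b,190,(138,152)); K=cloud(c)[m]; print(ce,s,np.percentile(K,[3,50,97],axis=0).round(1))
```

```text
[303.24363636 153.90909091] [294 147  20  18 275] [[549.5  30.3 138.6]
 [556.8  38.7 144.7]
 [564.3  43.9 146.6]]
[225.16942149 205.43801653] [216 199  20  17 242] [[549.7  30.5 138.4]
 [556.5  39.5 144.5]
 [563.8  44.  146.3]]
```

View pics/p6.png

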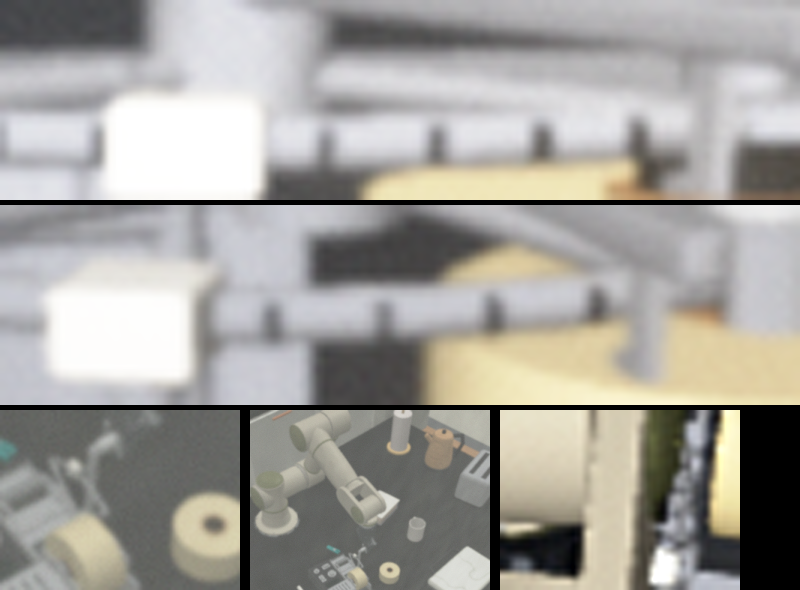

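Run:
```python
from m import *
import pickle
w1=pickle.load(open('w1.pkl','rb')); w4=pickle.load(open('w4.pkl','rb'))
y=np.array([.168,.986,0]);x=np.array([.986,-.168,0]); g=np.array([629,74,165.]); H=g-53*x-36*y; H[2]=52; print('hinge',H)
for a,b in(((369,159),(290.5,210)),((369.4,150),(290.6,203))):
    P,e=tri(w1,a,w4,b); d=P-H; print('pointer',P.round(1),e.round(1),'y_d',(d@y).round(1),'phi',np.arctan2(d@x,d[2]).round(3),'r',np.hypot(d@x,d[2]).round(1), depthpt(w1,a).round(1),depthpt(w4,b).round(1))
for c,b in((w1,(285,142,322,165)),(w4,(212,195,243,216))):
    ce,s,m=comp(c,b,190,(138,152)); d=cloud(c)[m]-H; ph=np.arctan2(d@x,d[:,2]); r=np.hypot(d@x,d[:,2]); lo,hi=np.percentile(ph,[4,96])
    print('tab phi med',np.median(ph).round(3),'ends',lo.round(3),hi.round(3),'r',np.median(r).round(1),'y_d',np.percentile(d@y,[5,50,95]).round(1),'index',(.436-(lo+hi)/2).round(3))
st=sensors.sense(); p=np.array(st['eef_pos'])+[0,0,18.7]-H; print('now',(p@x).round(1),(p@y).round(1),p[2].round(1),'theta',(.436-np.arcsin(p@x/125)).round(3))
```

```text
hinge [570.694  47.408  52.   ]
pointer [610.8  24.8 141.7] 1.2 y_d -15.5 phi 0.449 r 99.6 [[610.3  24.8 144.7]] [[610.1  25.8 142.8]]
pointer [611.5  32.  143.7] 0.0 y_d -8.3 phi 0.437 r 101.3 [[611.5  31.9 142.5]] [[611.   31.6 142. ]]
tab phi med -0.133 ends -0.211 -0.054 r 93.7 y_d [-18.6 -11.1  -6.1] index 0.569
tab phi med -0.134 ends -0.209 -0.06 r 93.6 y_d [-18.  -10.2  -6. ] index 0.57
now 4.1 37.1 127.6 theta 0.403
```

The pointer at rest measures 0.437–0.449 rad back from upright against the stated 0.436, which confirms the frame. The tab gives an index of about 0.57. The lever is now at 0.403, so I move 21 mm further.

play_rows([
  [-0.18,0.03,0,0,0,0,-1],
  [-0.18,0.03,0,0,0,0,-1],
  [-0.17,0.03,-0.01,0,0,0,-1],
  [0,0,0,0,0,0,-1],
  [0,0,0,0,0,0,-1],
  [0,0,0,0,0,0,-1],
])

```text
time_s: 8.92
eef_pos: [559.2, 86.9, 159.8]
ee_rot: [0.004, 0.763, 0.646, 0.004]
force: [7.9, -1.3, 9.7]
grip_width: 0.171
```

Run:
```python
from m import *
y=np.array([.168,.986,0]);x=np.array([.986,-.168,0]); H=np.array([570.7,47.4,52])
w=cap('wrist'); s=cap('scene'); t=cap('top'); st=sensors.sense(); p=np.array(st['eef_pos'])+[0,0,18.7]-H
print(p@x,p@y,p[2],'theta',.436-np.arcsin(p@x/125),st['force'],st['wrist_torque'],st['grip_width'],st['time_s'])
# expected pointer/tab pixels
for th in(.57,):
    P=H+98*np.sin(.436-th)*x+98*np.cos(.436-th)*[0,0,1]-11*y
    for n,c in(('w',w),('s',s),('t',t)): print(n,project(c,P)[0].round(1))
u=project(s,P)[0].astype(int);o=np.zeros((600,800,3),np.uint8)
cr=lambda c,u,h,f:cv2.normalize(cv2.resize(c['pixels'][u[1]-h:u[1]+h,u[0]-h:u[0]+h,::-1],None,fx=f,fy=f,interpolation=cv2.INTER_CUBIC),None,0,255,cv2.NORM_MINMAX)
o[:400,:400]=cr(s,u,20,10); o[:400,400:]=cr(t,project(t,P)[0].astype(int),20,10)
uw=project(w,P)[0].astype(int); o[400:600,:267]=cv2.resize(w['pixels'][...,::-1],(267,200))
cv2.imwrite('pics/p7.png',o)
```

```text
-17.90189095059509 37.08690303590301 126.54030592044262 theta 0.5797092728882828 [ 8.62138925 -1.78899156 10.04539325] [-0.17061798 -1.46168877 -0.04964124] 0.17227950199176856 9.0667Traceback (most recent call last):
  File "<stdin>", line 7, in <module>
TypeError: can't multiply sequence by non-int of type 'numpy.float64'
```

Run:
```python
from m import *
y=np.array([.168,.986,0]);x=np.array([.986,-.168,0]); H=np.array([570.7,47.4,52]);zz=np.array([0,0,1.])
s=cap('scene'); t=cap('top'); P=H+98*np.sin(-.134)*x+98*np.cos(-.134)*zz-11*y
o=np.zeros((600,800,3),np.uint8)
def cr(c,h,f):
    u=project(c,P)[0]; print(u.round(1)); u=u.astype(int); return cv2.normalize(cv2.resize(c['pixels'][u[1]-h:u[1]+h,u[0]-h:u[0]+h,::-1],None,fx=f,fy=f,interpolation=cv2.INTER_CUBIC),None,0,255,cv2.NORM_MINMAX)
o[:400,:400]=cr(s,20,10); o[:400,400:]=cr(t,20,10)
cv2.imwrite('pics/p8.png',o[:400])
# tab in the scene and top, now vs before
import pickle
for n,a,b in(('scene',pickle.load(open('d0.pkl','rb'))['scene'],s),('top',pickle.load(open('d0.pkl','rb'))['top'],t)):
    for c in(a,b):
        u=project(c,P)[0].astype(int); g=c['pixels'].min(2).astype(float)[u[1]-5:u[1]+6,u[0]-5:u[0]+6]; w=np.clip(g-np.percentile(g,80),0,None); v,h=np.mgrid[-5:6,-5:6]; print(n,u+[(w*h).sum()/w.sum(),(w*v).sum()/w.sum()],g.max())
```

```text
[289.6 192.7]
[255.8 225.2]
scene [289.26220615 193.49186257] 193.0
scene [289.88636364 193.69191919] 179.0
top [256.66152363 225.94117647] 255.0
top [256.7401918  226.00523104] 255.0
```

View pics/p8.png

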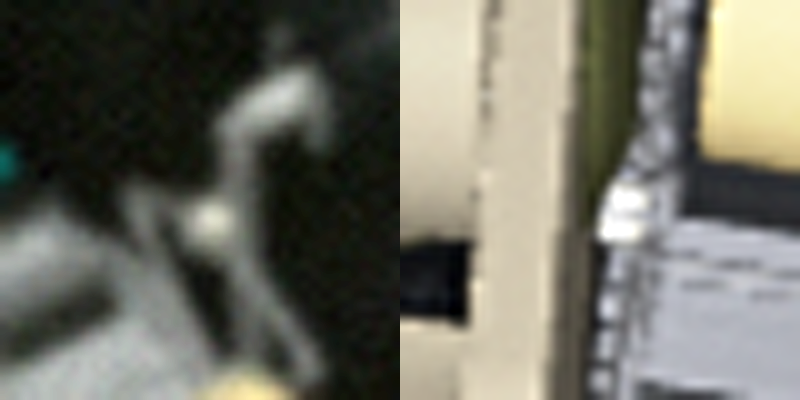

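The scene view shows the lever arm standing right beside the tab, at (211,220) in the crop. In the top view, at (625,210) in the crop, the tab is unmoved to within 0.1 px. Lever angle is about 0.58 against an index of 0.57–0.576, under 1 mm at the pointer. The grip is holding steadily, so I hand in.

Run:
```python
from h import *
st=sensors.sense(); print(st['time_s'],st['eef_pos'],st['force'],st['grip_width']); print(order.finish_job())
```

```text
9.1667 [559.30228568  86.93616473 159.83535773] [ 7.94937938  0.02900712 10.40616559] 0.1715875074881678
the job is handed in; nothing more can be done
None
```

I pressed the stop key fully down and let it up, then did the same with the power key. I then pulled the lever until its pointer stood over the tab and handed the job in still holding it, at about 9 s of the 48 s.

- **Stop key:** it bottomed at a tip height of 72.8 mm with 19 N. Afterwards it measured back up at 78 mm.
- **Power key:** it bottomed at 72.6 mm with 26 N. I released it but did not measure that it had come back up.
- **Bar keys:** the fingers were placed well clear of both, and both still measured up at about 78 mm after the stop press. I did not measure the cut key again after the power press; the feed key was last seen up in the lever approach view.
- **Lever:** its angle, worked out from the gripper position, is 0.58 rad. The tab measured 0.569 and 0.570 from two wrist views, or about 0.576 allowing for the pointer's measured rest position. That is about 1 mm at the pointer or less.
- **Tab:** its pixels in the top view moved by less than 0.1 px, and in the scene view by about 0.6 px.

**Weak points:**
- The fingers and arm hid the pointer in the final views, so I could not see the pointer tip itself directly over the tab. Its position rests on the calculated angle and the lever arm seen standing beside the tab.
- Early heights triangulated between the top and wrist cameras were 15–20 mm too low for the keys and the tab. I used the wrist-camera depth readings and a match between two wrist views instead, and these agreed with your text.
- I did not measure the other things on the counter again at the end. The tool's path was kept clear of them.

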